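Shut the glaze applicator bottles and collect them in the tote

ROBOT

A 7-joint arm with a two-finger parallel gripper is mounted at the origin on the work surface. World frame = base frame: x ahead of the robot, y to its left, z up, the work surface at z = 0. Lengths are in m, angles in rad, forces in N, time in s.
With the tool pointing down it reaches from about 0.4 to 0.85 m from the base axis. Payload 6.9 kg.
Tool frame: the origin (TCP) lies at the very end of the fingers, on their centre line; the grasp point (between the pads) lies 19 mm behind it; z points along the fingers, y is the line along which they close (so a half turn about z gives the same grasp; the last joint's range is limited). The gripper opens to 85 mm and grips with 20 to 120 N. Pads are 22 mm wide; open, the fingers measure 114 mm over their backs; the gripper's body (76 mm by 85 mm) begins 54 mm behind the grasp point. The pads swing forward as they close: fully open they stand 13 mm farther back than shut.
Start: joints at [1.446, 0.507, -0.238, 1.5, 0.126, 1.149, -0.155], TCP at [0.142, -0.609, 0.231] pointing down, gripper open.
Joint ranges: [-3.08, 3.08], [-0.24, 2.05], [-1.43, 1.35], [0, 2.5], [-1.52, 4.66], [0.17, 1.96], [-2.89, 2.89]. Speed limits (rad/s): [2.39, 2.39, 3.14, 3.14, 3.14, 3.14, 3.14].

INTERFACE

Orientations are given as a rotation vector (axis times angle).
In Python, from workcell import robot, imaging, ticket gives the robot as it stands. The module is installed in compiled form; this text tells all that it offers. Calls block until the motion is done:
- robot.movep(position, orientation): joint-space move of the TCP to a pose.
- robot.move_linear(position, speed=0.15, rot=None, max_force=None): straight line of the TCP; rot=None keeps the orientation; speed is the mean speed in m/s. With max_force (N) it stops when the force on the tool has changed by that much, and returns True; else False.
- robot.goto_joints(angles): joint-space move.
- robot.release() and robot.close(): open the fingers fully, or close them until they stop; the grip force is fixed at half the most.
- robot.hold(seconds).
- robot.solve_ik(position, orientation): joint angles nearest the present ones, or None.
- robot.observe(): the state.
- imaging.camera(name): name is "scene" or "top"; returns the picture (400x640x3 uint8, red, green, blue); there is no depth.
- imaging.camera_params(name): a dict with "intrinsics" (3x3 intrinsics, pixels), "eye" and "rotation" of the camera in the world. Camera axes: x right, y down, z forward; pixel columns grow to the right and rows downward; lengths in m; the calibration is good to about 2 mm. A picture is of the moment at which its call begins. camera_params takes no time and is no camera call.
A pose or a line that the arm cannot do raises robot.MotionError and nothing moves.
- ticket.hand_in(): hands the job in; it is judged then, once.
The state is a dict: "clock": time; "joint_pos": joint angles; "dq": joint speeds; "tau": joint torques, N m; "eef_pos": TCP position; "tcp_rot": TCP orientation; "force": force on the tool from outside, world axes, zero at the start; "wrist_torque": the same for the moment, N m; "width": finger opening in m; "grasp_force": force on a finger pad.
Only numpy, scipy, OpenCV 4.12 (cv2) and the standard library are available. Lean on these libraries where they do the work, as an engineer would, in place of code of your own. Each camera call takes 0.05 s, during which the arm holds its last target. There are 200 camera calls.

TASK

Both glaze applicator bottles in the steel catch tray still have their push-pull caps up. With the bottles standing in the tray, press both caps fully home; then move both bottles into the plywood tote, kept upright all the way and set down gently to stand on its floor. Leave the jar, the hydrometer, the cup and the stirring stick where they are.

Things in the scene. Friction and masses are not known exactly. Their poses are not given: they have to be found in the camera images.
- tray: Fixed shallow steel catch tray, 280 x 170 mm outside, rim 18 mm above its underside, walls and floor 4 mm thick. Origin: centre of its underside, resting on the redwood board (top of the board is 20 mm above the work surface); x along the long side, y along the short side, z up. Both bottles start standing in it, one near each end of the long side.
- tote: Fixed open plywood tote, 280 x 190 mm outside, rim 45 mm above its underside, walls 6 mm, inner floor 6 mm above its underside. Origin: centre of its underside, on the redwood board; x along the long side, y along the short side, z up. Starts empty. Tray and tote may be on either side.
- bottle_tall: Tall white plastic glaze applicator bottle, loose, about 0.17 kg. Round body 44 mm diameter, straight from 0 to 105 mm above its origin, then a 32 mm collar up to 119 mm, on which the grey push-pull cap sits. Origin: centre of its underside, z along its axis.
- bottle_squat: Squat white plastic glaze applicator bottle, loose, about 0.19 kg. Round body 56 mm diameter, straight from 0 to 62 mm above its origin, then a 32 mm collar up to 76 mm, on which the grey push-pull cap sits. Origin: centre of its underside, z along its axis.
- cap_tall (a joint): How far the tall bottle's push-pull cap is up, m: 0 = fully down on the collar (shut), 0.014 = fully up. A stiff detent holds it wherever it is left; it takes about 8 N along the bottle's axis to move it. The cap does not come off.
- cap_squat (a joint): The same for the squat bottle's cap: 0 = fully down (shut), 0.014 = fully up, about 8 N.
- cap_tall_top (a point): Centre of the flat top (32 mm diameter) of the tall bottle's grey cap; the cap is 24 mm high. With the cap fully down this point is 143 mm above the bottle's underside.
- cap_squat_top (a point): Centre of the flat top (32 mm diameter) of the squat bottle's grey cap, 24 mm high. With the cap fully down this point is 100 mm above the bottle's underside.
- jar: Bystander: chalky white bisque lidded jar, 108 mm wide, 128 mm high, at one side. Origin: centre of its underside.
- hydrometer: Bystander: chrome hydrometer in its clear tube with a 68 mm foot, 195 mm high, at the other side. Origin: centre of its underside.
- cup: Bystander: olive ceramic dipping cup, 84 mm wide, 80 mm high, beyond the work. Origin: centre of its underside.
- stick: Bystander: flat oak stirring stick lying beyond the work, 260 x 18 x 7 mm, long along its y. Origin: centre of its underside.

How it is judged:
On the way:
1. both caps pressed fully home while both bottles stand in the tray (value of joint each of cap_tall, cap_squat below 0.002 m and x of bottle_tall in the frame of tray between -0.14 and 0.14 m and y of bottle_tall in the frame of tray between -0.085 and 0.085 m and z of bottle_tall in the frame of tray between -0.002 and 0.012 m and angle between each of bottle_tall, bottle_squat's own z axis and vertical below 0.15 rad and x of bottle_squat in the frame of tray between -0.14 and 0.14 m and y of bottle_squat in the frame of tray between -0.085 and 0.085 m and z of bottle_squat in the frame of tray between -0.002 and 0.012 m), for 0.2 s.
At the end, for the whole second after the job is handed in: Both caps are fully down (within 2 mm), and both bottles stand upright (within 0.1 rad), at rest, on the floor of the tote (underside at most 12 mm above the tote's underside) (value of joint each of cap_tall, cap_squat below 0.002 m and x of bottle_tall in the frame of tote between -0.14 and 0.14 m and y of bottle_tall in the frame of tote between -0.095 and 0.095 m and z of bottle_tall in the frame of tote between 0 and 0.012 m and angle between each of bottle_tall, bottle_squat's own z axis and vertical below 0.1 rad and linear speed of each of bottle_tall, bottle_squat below 0.02 m/s and x of bottle_squat in the frame of tote between -0.14 and 0.14 m and y of bottle_squat in the frame of tote between -0.095 and 0.095 m and z of bottle_squat in the frame of tote between 0 and 0.012 m); the robot touches nothing.
It fails at once if a bottle is tipped over (more than 0.5 rad from upright) (angle between any of bottle_tall, bottle_squat's own z axis and vertical above 0.5 rad).
It fails at once if a bottle is dropped (let go, it falls faster than 0.6 m/s: about 2 cm of fall) ((contact force between the fingers and bottle_tall below 0.3 N and linear speed of bottle_tall above 0.6 m/s) or (contact force between the fingers and bottle_squat below 0.3 N and linear speed of bottle_squat above 0.6 m/s)).
It fails at once if a bottle is rammed into the tote (more than 60 N) (contact force between any of bottle_tall, bottle_squat and tote above 60 N).
It fails at once if a bystander is moved more than 30 mm (distance of any of jar, hydrometer, cup, stick from where it was at the start of the episode above 0.03 m).
It also fails if it takes over 72 s, if anything falls off the work surface, if the arm or the gripper's body presses on something with over 40 N, if the wrist force passes 120 N, or if a joint passes its speed limit or range.

## Working session

There is one attempt and no reset: what is moved stays moved. The work goes in short steps, each a Python script; the robot and the scene stay as the last script left them, time stands still between calls to the robot, and variables do not carry over. Pictures are saved under pics/ and viewed, at most 10 in all, crops included, and the job is handed in when it is done.

```bash
mkdir -p pics
python3 - <<'E'
from workcell import robot, imaging
import cv2
for n in("scene","top"):
    im=imaging.camera(n); cv2.imwrite(f"pics/{n}0.png",im[:,:,::-1])
    print(imaging.camera_params(n))
o=robot.observe();print(o)
E
```

```text
{'intrinsics': array([[499.05580831,   0.        , 316.74702958],
       [  0.        , 499.05580831, 200.08371858],
       [  0.        ,   0.        ,   1.        ]]), 'eye': array([ 1.08767336, -0.72268879,  1.26679698]), 'rotation': array([-2.4055544 , -0.73266184,  0.24287233])}
{'intrinsics': array([[377.04855256,   0.        , 319.71865541],
       [  0.        , 377.04855256, 201.49626833],
       [  0.        ,   0.        ,   1.        ]]), 'eye': array([ 0.55686864, -0.00858562,  1.13656445]), 'rotation': array([-2.19299598,  2.18929374, -0.06437146])}
{'clock': 0.1, 'joint_pos': array([ 1.44648599,  0.5082729 , -0.23752565,  1.50103965,  0.12572177,
        1.14889411, -0.15485051]), 'dq': array([ 0.00055786, -0.00115622, -0.00044556, -0.00124199, -0.0001401 ,
       -0.00095511,  0.00018594]), 'tau': array([-4.87163197e-03, -6.21836329e+01, -2.19487779e+00, -2.50208491e+01,
        1.24267914e-02,  7.81366427e-03, -7.95617652e-07]), 'eef_pos': array([ 0.1421867 , -0.60814827,  0.23050218]), 'tcp_rot': array([-3.11928639e+00, -3.59953892e-01,  3.69091527e-04]), 'force': array([-0.60050575, -0.25632929, -0.48730402]), 'wrist_torque': array([ 0.02276675,  0.01290033, -0.02756841]), 'grasp_force': 0.0, 'width': 0.08575352003142665}
```

View pics/scene0.png

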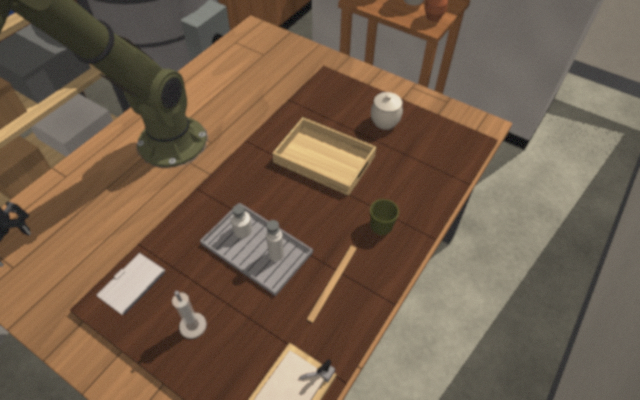

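View pics/top0.png

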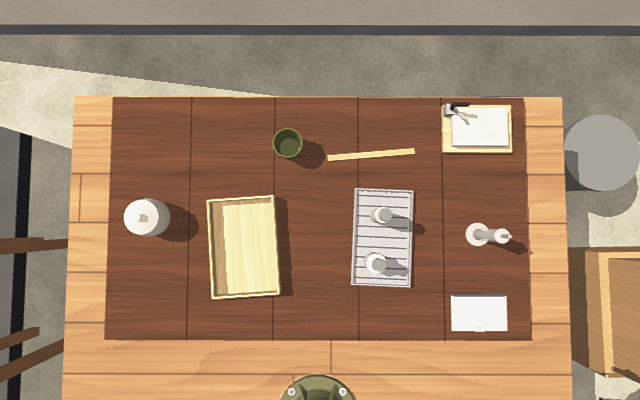

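The scene view shows the squat bottle's cap at about (239,212), the tall bottle's at (273,228), the tray around (255,247) and the tote around (325,155). In the top view the tray is around (383,238), with one bottle near (383,215) and the other near (375,263). The tote is at (243,246). I'll enlarge both views next.

Run:
```python
import cv2,numpy as np
a=cv2.imread("pics/top0.png")[180:295,340:430]; b=cv2.imread("pics/scene0.png")[195:295,195:320]
a=cv2.resize(a,None,fx=5,fy=5,interpolation=cv2.INTER_NEAREST)[:575]
b=cv2.resize(b,(345,276),interpolation=cv2.INTER_NEAREST)
c=np.zeros((575,800,3),np.uint8);c[:a.shape[0],:450]=a;c[:276,452:797]=b
cv2.imwrite("pics/crop.png",c)
```

```text
(no output)
```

View pics/crop.png

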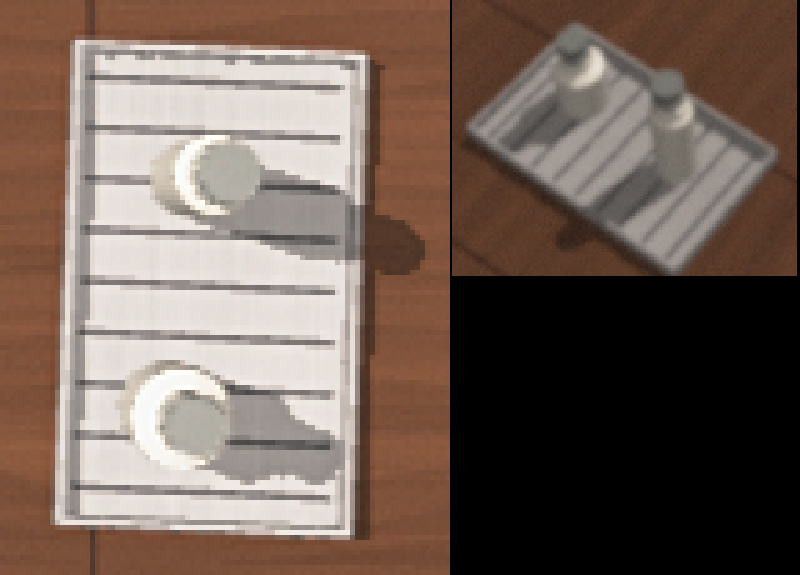

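The enlarged crop shows the grey cap tops in the top view at about (386,214.6) for the tall bottle and (379,265) for the squat one. In the scene view they are at about (273,223) and (240,208). I'll build colour masks next.

```bash
cat > h.py <<'E'
import cv2,numpy as np
from workcell import imaging
from scipy.spatial.transform import Rotation as R
P={n:imaging.camera_params(n) for n in("scene","top")}
def ray(n,uv):
    p=P[n];d=np.linalg.inv(p["intrinsics"])@np.array([*uv,1.]);d=R.from_rotvec(p["rotation"]).as_matrix()@d
    return p["eye"],d/np.linalg.norm(d)
def plane(n,uv,z):
    e,d=ray(n,uv);return e+d*(z-e[2])/d[2]
def proj(n,X):
    p=P[n];c=R.from_rotvec(p["rotation"]).as_matrix().T@(np.array(X)-p["eye"]);c=p["intrinsics"]@c;return c[:2]/c[2]
def tri(uvt,uvs):
    (a,d),(b,e)=ray("top",uvt),ray("scene",uvs)
    s=np.linalg.lstsq(np.c_[d,-e],b-a,rcond=None)[0];p,q=a+s[0]*d,b+s[1]*e
    return (p+q)/2,np.linalg.norm(p-q)
def blobs(mask,amin=30):
    n,l,st,c=cv2.connectedComponentsWithStats(mask.astype(np.uint8),connectivity=4)
    return [(l==i,st[i],c[i]) for i in range(1,n) if st[i][4]>=amin]
def quad(mask):
    k=cv2.findContours(mask.astype(np.uint8),cv2.RETR_EXTERNAL,cv2.CHAIN_APPROX_NONE)[0]
    h=cv2.convexHull(max(k,key=cv2.contourArea))
    L=cv2.arcLength(h,True)
    for f in np.arange(.01,.2,.005):
        q=cv2.approxPolyDP(h,f*L,True)
        if len(q)<=4: break
    return q[:,0]
E
python3 - <<'E'
from h import *
t=cv2.imread("pics/top0.png");s=cv2.imread("pics/scene0.png")
print("BGR cap",t[214,386],t[265,379],"tray",t[200,375],t[240,385],"white",t[214,376],"shadow",t[225,400],"tote",t[240,240],t[197,240],"wood",t[300,320],t[215,430])
print("scene cap top",s[223,273],s[208,240],"side",s[230,273],"body",s[250,277],"tray",s[250,250],"tote",s[155,325],"board",s[200,320])
for n,im in(("t",t),("s",s)):
    hs=cv2.cvtColor(im,cv2.COLOR_BGR2HSV)
    print(n,[hs[v,u] for u,v in ([(386,214),(379,265),(375,200),(400,225),(240,240),(320,300),(240,197)] if n=="t" else [(273,223),(240,208),(277,250),(250,250),(325,155),(320,200),(310,175)])])
E
```

```text
BGR cap [167 176 181] [167 176 179] tray [212 216 223] [216 221 228] white [249 250 250] shadow [142 147 152] tote [173 233 246] [123 177 223] wood [ 62  87 133] [ 61  85 134]
scene cap top [111 117 119] [112 120 120] side [78 80 83] body [104 112 118] tray [145 150 158] tote [129 184 220] board [43 59 90]
t [array([ 19,  20, 181], dtype=uint8), array([ 23,  17, 179], dtype=uint8), array([ 11,  13, 223], dtype=uint8), array([ 15,  17, 152], dtype=uint8), array([ 25,  76, 246], dtype=uint8), array([ 11, 136, 133], dtype=uint8), array([ 16, 114, 223], dtype=uint8)]
s [array([ 23,  17, 119], dtype=uint8), array([ 30,  17, 120], dtype=uint8), array([ 17,  30, 118], dtype=uint8), array([ 12,  21, 158], dtype=uint8), array([ 18, 105, 220], dtype=uint8), array([ 10, 133,  90], dtype=uint8), array([ 17, 110, 116], dtype=uint8)]
```

Run:
```python
from h import *
t=cv2.imread("pics/top0.png").astype(int);s=cv2.imread("pics/scene0.png").astype(int)
T={};S={}
def near(im,c,tol): return np.abs(im-np.array(c)).max(2)<=tol
def box(m,x0,y0,x1,y1):
    o=np.zeros_like(m);o[y0:y1,x0:x1]=m[y0:y1,x0:x1];return o
mt=box(near(t,(167,176,180),9),350,185,415,290)
for b in blobs(mt,40): print("top",b[1],b[2], cv2.minEnclosingCircle(np.argwhere(b[0])[:,::-1].astype(np.float32)))
for bx,nm in(((230,203,252,217),"sq"),((262,217,285,232),"tall")):
    for b in blobs(box(near(s,(111,118,120),9),*bx),15): print("scene",nm,b[1],b[2])
# quads
def sat(im): return cv2.cvtColor(im.astype(np.uint8),cv2.COLOR_BGR2HSV)
for n,im,trb,tob in(("top",t,(345,183,418,292),(200,188,284,304)),("scene",s,(195,198,318,296),(268,115,380,197))):
    h=sat(im)
    for nm,bx,m in(("tray",trb,(h[...,1]<60)&(h[...,2]>(160 if n=="top" else 60))),("tote",tob,(h[...,2]>(140 if n=="top" else 100)))):
        q=quad(max(blobs(box(m,*bx)),key=lambda b:b[1][4])[0]);print(n,nm,q.tolist(),[plane(n,p,.038 if nm=="tray" else .065)[:2].round(3).tolist() for p in q])
```

```text
top [380 208  12  12 109] [385.56880734 213.87155963] ((385.3795166015625, 213.95782470703125), 6.139159679412842)
top [372 259  14  13 114] [378.8245614  265.00877193] ((379.0, 265.0), 7.211202621459961)
scene sq [233 204  18   9  75] [239.70666667 208.32      ]
scene tall [267 221  11   8  66] [272.22727273 224.53030303]
top tray [[355, 188], [413, 191], [409, 287], [351, 284]] [[0.662, -0.111], [0.653, -0.281], [0.376, -0.266], [0.384, -0.099]]
top tote [[272, 194], [279, 293], [211, 298], [206, 200]] [[0.642, 0.128], [0.363, 0.106], [0.349, 0.296], [0.624, 0.316]]
scene tray [[239, 203], [312, 250], [275, 294], [201, 244]] [[0.384, -0.098], [0.663, -0.112], [0.658, -0.282], [0.386, -0.274]]
scene tote [[300, 117], [376, 146], [349, 194], [274, 161]] [[0.339, 0.292], [0.624, 0.319], [0.655, 0.101], [0.386, 0.08]]
```

Run:
```python
from h import *
from workcell import robot
for nm,u,v,z in(("tall",(385.5,213.9),(272.5,223.9),.02+.004+.157),("squat",(379,265),(239.9,208.2),.024+.114)):
    X,e=tri(u,v);print(nm,X.round(4),e.round(4),"top@z",plane("top",u,z).round(4),"scene@z",plane("scene",v,z).round(4),z)
for nm,u,v in(("tray",(355,188),(312,250)),("tray",(351,284),(239,203)),("tote",(211,298),(300,117)),("tote",(206,200),(376,146))): print(nm,tri(u,v))
p=[.55,-.19,.3]
for nm,a in(("a",0),):
  for x,y,z in((.578,-.187,.2),(.43,-.18,.16),(.578,-.187,.08),(.43,-.18,.08),(.5,.2,.09),(.55,.215,.09),(.43,.205,.09)):
    for yaw in(0,np.pi/2,.077,-.0,np.pi,-np.pi/2):
      r=(R.from_euler('z',yaw)*R.from_euler('x',np.pi)).as_rotvec()
      q=robot.solve_ik([x,y,z],r);print((x,y,z),round(yaw,2),None if q is None else np.round(q,2))
```

```text
tall [ 0.5821 -0.175   0.181 ] 0.0006 top@z [ 0.5823 -0.1748  0.181 ] scene@z [ 0.5818 -0.1752  0.181 ] 0.181
squat [ 0.4514 -0.1626  0.1369] 0.0054 top@z [ 0.4492 -0.1641  0.138 ] scene@z [ 0.4544 -0.1619  0.138 ] 0.138
tray (array([ 0.66220398, -0.11117824,  0.03551722]), np.float64(0.0006912448808608476))
tray (array([ 0.38396809, -0.09859673,  0.03852276]), np.float64(0.00026178840360048565))
tote (array([0.34516524, 0.29246479, 0.06775888]), np.float64(0.010350409098011137))
tote (array([0.62468389, 0.3154788 , 0.06847873]), np.float64(0.002070118323330439))
(0.578, -0.187, 0.2) 0 [ 0.53  0.52 -0.41  1.59  0.23  1.07 -1.51]
(0.578, -0.187, 0.2) 1.57 [ 0.74  0.59 -0.79  1.59  0.45  1.15 -0.15]
(0.578, -0.187, 0.2) 0.08 [ 0.55  0.53 -0.44  1.59  0.25  1.08 -1.45]
(0.578, -0.187, 0.2) -0.0 [ 0.53  0.52 -0.41  1.59  0.23  1.07 -1.51]
(0.578, -0.187, 0.2) 3.14 [ 0.84  0.66 -0.99  1.59  0.58  1.21  1.3 ]
(0.578, -0.187, 0.2) -1.57 [ 0.24  0.5   0.05  1.6  -0.03  1.04 -2.84]
(0.43, -0.18, 0.16) 0 [ 0.64  0.36 -0.4   2.01  0.19  0.81 -1.44]
(0.43, -0.18, 0.16) 1.57 [ 0.86  0.41 -0.72  2
[... 1653 characters left out ...]
1.04 -1.13]
(0.55, 0.215, 0.09) 0.08 [-0.04  0.66 -0.62  1.77  0.48  0.87 -2.36]
(0.55, 0.215, 0.09) -0.0 [-0.04  0.65 -0.61  1.77  0.47  0.87 -2.43]
(0.55, 0.215, 0.09) 3.14 [ 0.22  0.85 -1.15  1.77  0.86  1.13  0.35]
(0.55, 0.215, 0.09) -1.57 [ 0.24  0.89 -1.23  1.77  0.91  1.18  1.88]
(0.43, 0.205, 0.09) 0 [ 0.03  0.55 -0.77  2.06  0.57  0.75 -2.68]
(0.43, 0.205, 0.09) 1.57 [ 0.09  0.59 -0.89  2.06  0.65  0.79 -1.19]
(0.43, 0.205, 0.09) 0.08 [ 0.03  0.56 -0.79  2.06  0.58  0.75 -2.61]
(0.43, 0.205, 0.09) -0.0 [ 0.03  0.55 -0.77  2.06  0.57  0.75 -2.68]
(0.43, 0.205, 0.09) 3.14 [ 0.19  0.66 -1.08  2.06  0.77  0.89  0.24]
(0.43, 0.205, 0.09) -1.57 [ 0.25  0.74 -1.23  2.06  0.86  0.99  1.7 ]
```

```bash
cat >> h.py <<'E'
def down(yaw=0.): return (R.from_euler('z',yaw)*R.from_euler('x',np.pi)).as_rotvec()
E
python3 - <<'E'
from h import *
from workcell import robot
print("squat body", plane("top",(376.2,263.6),.086), "tall@z", plane("top",(385.8,214.2),.181),"squat@z",plane("top",(379.2,265.3),.138))
def st(l):
    o=robot.observe();print(l,round(o["clock"],2),o["eef_pos"].round(4),o["force"].round(1),round(o["width"],4))
robot.move_linear([.142,-.609,.40],speed=.3)
robot.move_linear([.45,-.166,.40],speed=.3,rot=down())
robot.close();st("closed")
for n,x,y,z in(("squat",.450,-.165,.138),("tall",.582,-.176,.181)):
    robot.move_linear([x,y,z+.03],speed=.25)
    h=robot.move_linear([x,y,z-.03],speed=.03,max_force=25);st((n,h))
    robot.move_linear([x,y,z+.08],speed=.2);st("up")
E
```

```text
squat body [ 0.44743351 -0.16446179  0.086     ] tall@z [ 0.58153782 -0.17557573  0.181     ] squat@z [ 0.44843426 -0.16459368  0.138     ]
closed 3.52 [ 0.45  -0.166  0.4  ] [ 0.9 -0.4 -0.7] 0.0002
('squat', True) 5.97 [ 0.4504 -0.1651  0.1241] [-3.2  0.5 10.7] -0.0
up 6.6 [ 0.4495 -0.1651  0.2171] [-0.5 -0.4 -0.6] -0.0002
('tall', True) 8.68 [ 0.5833 -0.1761  0.1672] [-1.2  0.5  9.4] -0.0
up 9.3 [ 0.5815 -0.176   0.2599] [ 0.6 -0.7 -0.8] 0.0
```

Run:
```python
from h import *
from workcell import robot
robot.release()
robot.move_linear([.45,.2,.35],speed=.35)
t=imaging.camera("top")[:,:,::-1];s=imaging.camera("scene")[:,:,::-1]
m=np.abs(t.astype(int)-np.array((167,176,180))).max(2)<=9;m[:185]=0;m[290:]=0;m[:,:350]=0;m[:,415:]=0
for b in blobs(m,40): print(b[1],b[2],plane("top",b[2],.167).round(4),plane("top",b[2],.124).round(4))
a=cv2.resize(t[180:295,340:430],(360,460),interpolation=0);b=cv2.resize(s[195:295,195:320],(435,348),interpolation=0)
c=np.zeros((460,800,3),np.uint8);c[:,:360]=a;c[:348,365:]=b;cv2.imwrite("pics/crop1.png",c)
```

```text
[379 209  12  12 103] [384.7184466  213.95145631] [ 0.5825 -0.1752  0.167 ] [ 0.5837 -0.1826  0.124 ]
[373 260  12  12  99] [378.6969697  264.93939394] [ 0.4525 -0.1588  0.167 ] [ 0.4479 -0.1654  0.124 ]
```

View pics/crop1.png

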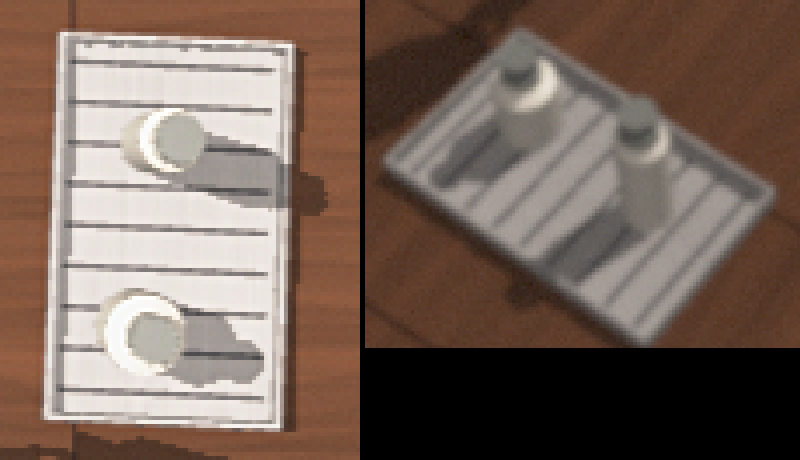

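Both bottles still stand upright. The cap tops are in the top view at (384.7,214) and (378.7,265), and both caps are flush. Next I'll move the tall bottle.

```bash
cat >> h.py <<'E'
from workcell import robot
def st(l):
    o=robot.observe();print(l,round(o["clock"],2),o["eef_pos"].round(4),o["force"].round(1),round(o["width"],4),round(o["grasp_force"],1))
def pick(x,y,z):
    robot.move_linear([x,y,z+.12],speed=.35,rot=down())
    h=robot.move_linear([x,y,z],speed=.08,max_force=8);st(("at",h))
    robot.close();st("grip")
    robot.move_linear([x,y,z+.02],speed=.04);st("lift")
def place(x,y,zt,x0,y0):
    robot.move_linear([x0,y0,zt+.09],speed=.12)
    robot.move_linear([x,y,zt+.09],speed=.18);st("over")
    robot.move_linear([x,y,zt+.012],speed=.1)
    h=robot.move_linear([x,y,zt-.004],speed=.02,max_force=5);st(("down",h))
    robot.release();robot.hold(.2);st("open")
    robot.move_linear([x,y,zt+.13],speed=.15);st("clear")
E
python3 - <<'E'
from h import *
pick(.582,-.1755,.098)
E
```

```text
('at', False) 14.5 [ 0.5823 -0.1756  0.0985] [0.5 0.3 0. ] 0.0857 0.0
grip 14.97 [ 0.5825 -0.1755  0.0985] [-0.3  0.6  3.7] 0.0422 61.4
lift 15.62 [ 0.5819 -0.1756  0.118 ] [-0.   0.4 -0.8] 0.0424 60.9
```

Run:
```python
from h import *
robot.move_linear([.582,-.1755,.16],speed=.1);robot.hold(.3);st("l")
s=imaging.camera("scene")[:,:,::-1]
cv2.imwrite("pics/lift.png",cv2.resize(s[120:300,160:360],(800,600)[:2] if 0 else (640,576)))
```

```text
l 16.49 [ 0.5817 -0.1754  0.1594] [ 0.4  0.1 -1.1] 0.0427 60.9
```

View pics/lift.png

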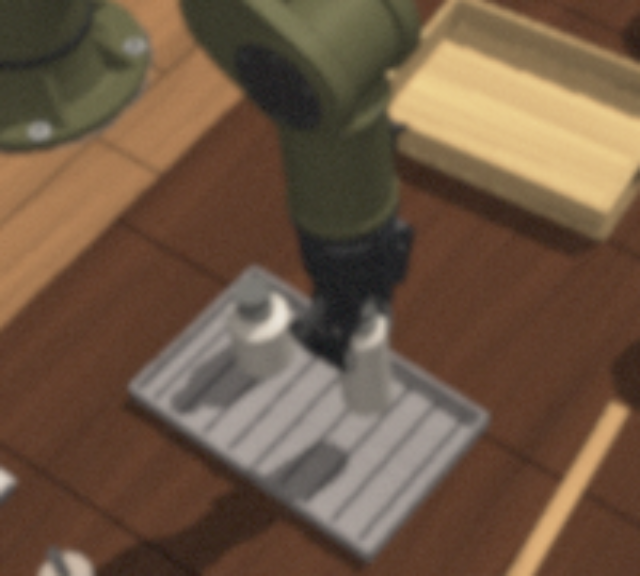

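The picture shows the tall bottle hanging upright in the fingers, with its cap at about (375,315) in the crop and its shadow clear of its base. The squat bottle still stands at (262,340). Next I'll set the tall one in the tote.

```bash
sed -i 's/zt+.012\],speed=.1/zt+.02],speed=.1,max_force=10/' h.py
python3 - <<'E'
from h import *
place(.554,.216,.1005,.582,-.1755)
E
```

```text
over 19.28 [0.5543 0.215  0.1904] [-0.3  0.1 -2.2] 0.0423 61.0
('down', True) 21.06 [0.5539 0.216  0.1006] [-1.3 -0.9  6.7] 0.0422 61.6
open 21.76 [0.5533 0.2155 0.0996] [-0.1 -0.   0.4] 0.0853 0.0
clear 22.78 [0.5536 0.2157 0.2296] [-0.5 -0.5  0.2] 0.0856 0.0
```

The tall bottle touched down at the expected height. The squat one is next.

Run:
```python
from h import *
robot.move_linear([.45,-.1,.25],speed=.3)
pick(.448,-.165,.055)
if robot.observe()["width"]>.045:
    place(.435,.207,.0575,.448,-.165)
    robot.move_linear([.40,-.15,.35],speed=.3)
    t=imaging.camera("top")[:,:,::-1];s=imaging.camera("scene")[:,:,::-1]
    c=np.zeros((460,800,3),np.uint8);c[:,:352]=cv2.resize(t[185:310,195:290],(352,460),interpolation=0)
    c[:360,360:]=cv2.resize(s[95:205,260:395],(440,360),interpolation=0);cv2.imwrite("pics/end.png",c)
    st("end")
```

```text
('at', False) 26.12 [ 0.4482 -0.1651  0.0554] [ 0.2  0.6 -0.6] 0.0854 0.0
grip 26.52 [ 0.4482 -0.165   0.0557] [-2.4  1.3  8.1] 0.0546 62.4
lift 27.18 [ 0.4479 -0.1651  0.0751] [-0.4  0.1 -2.7] 0.0543 63.3
over 30.15 [0.4351 0.2062 0.1474] [-1.  -0.4 -2.6] 0.0543 63.4
('down', True) 31.92 [0.4349 0.207  0.0577] [-0.2 -0.3  7.2] 0.054 64.1
open 32.53 [0.4344 0.2065 0.0571] [-0.4  0.4 -1.3] 0.0852 0.0
clear 33.55 [0.4346 0.2067 0.1868] [ 0.6 -0.2  0.5] 0.0851 0.0
end 35.12 [ 0.4    -0.1488  0.3495] [-0.1  0.2  0.4] 0.0856 0.0
```

View pics/end.png

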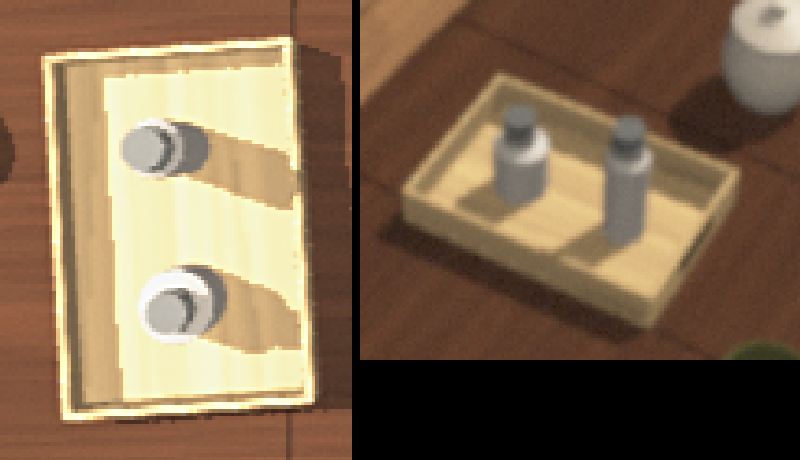

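Both bottles stand upright on the tote floor with their caps down. In the top crop the cap tops are at (148,150) for the tall bottle and (168,312) for the squat one. The arm is well clear.

```bash
python3 -c "
from workcell import ticket
print(ticket.hand_in())"
```

```text
the job is handed in; nothing more can be done
None
```

I pressed both caps home in the tray, moved both bottles upright into the tote and handed the job in about 35 s in; the last pictures show both standing there with caps down, but no verdict came back.

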